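# Uncap the safety bottle from the hand-in crate

## Task

Take the square bottle with the push-and-turn safety cap out of the hand-in crate and stand it fully home in the square steel holder, with its cap still on. Then press the cap down, twist it anticlockwise until it is free and lift it off; finish while still holding the cap level in the gripper, straight above the open bottle and a good 5 to 10 cm clear of its mouth, with the bottle left standing in the holder. Do not shift or knock over anything else.

Things in the scene. Friction and masses are not known exactly. Their poses are not given: they have to be found in the camera images.
- bottle: white plastic bottle, 0.24 kg, upright in the crate: square body 52 x 52 mm, 64 mm high, then a round collar (41 mm diameter, top at 80 mm) and neck (mouth at 98 mm); 118 mm high with its cap. Origin: centre of the underside; z up, x and y square to its sides. It may be carried hanging by its locked cap. In the holder it can turn up to 7 degrees either way.
- cap: black ribbed round safety cap, 30 g, 45 mm outer diameter, 32 mm high, on the bottle at the start. Origin: centre of its lower rim, while locked 86 mm above the bottle's underside (6 mm above the collar, 22 mm above the square body); z up; x along the bottle's x while locked. Held by two lugs in a bayonet track; locked, it turns only a few degrees and does not lift off.
- cap_top (a point): centre of the cap's top, 32 mm above the cap's origin. To open: press down 5 to 6 mm and, keeping it down, turn ANTICLOCKWISE seen from above; at 45 to 78 degrees relative to the bottle (aim at 62) it is free to lift straight off; a stop ends the turn at 80. As the bottle has play in the holder, turn the gripper about 70. It does not turn clockwise.
- plunger (a joint): height of the spring plunger in the bottle's mouth that pushes the cap up, m: 0 with the cap locked, about -0.005 pressed down, 0.003 when the cap is off or free. 6 N starts the cap moving down, 12 N holds it fully down (6 mm, its rim then meets the collar).
- bottle_mouth (a point): centre of the mouth, top of the rigid neck, 98 mm above the bottle's origin (inside the cap while that is on; the plunger stands 18 mm above it once the cap is off)
- holder: fixed steel holder: base plate 110 x 110 x 6 mm, on it a square open well, inside 58 x 58 mm, walls 6 mm thick, straight up to 46 mm above the table, then a mouth flared outward at 45 degrees up to 54 mm, about 75 mm wide. Origin: centre of the underside, on the table; x and y square to the well's sides, z up. The bottle fits in any of its four quarter turns.
- holder_floor (a point): centre of the well's inner floor, 6 mm above the table; the bottle stands on it
- crate: fixed open plywood crate, outside 220 x 330 mm (along its x, y), 56 mm high, walls and floor 6 mm thick; origin: centre of its underside. It holds the square bottle, the jar, the padlock and the slide rule.
- jar: a bystander, leave it where it is; round white jar in the crate, 52 mm diameter, 68 mm high, with a round ribbed black cap of 45 mm; origin: centre of its underside
- slide_rule: a bystander, leave it where it is; slide rule lying in the crate, 40 x 250 x 13 mm, long along its y; origin: centre of its underside
- padlock: a bystander, leave it where it is; brass padlock lying in the crate, 36 mm wide, 60 mm long along its x, 16 mm thick; origin: on its underside, near its middle
- calculator: a bystander, leave it where it is; cream pocket calculator, 130 x 75 x 25 mm; origin: centre of its underside
- triangle: a bystander, leave it where it is; orange acrylic triangle, about 110 x 130 mm, 4 mm thick; origin: near its middle, on its underside
- bell: a bystander, leave it where it is; chrome desk bell, 80 mm diameter, 57 mm high; origin: centre of its underside
- caddy: a bystander, leave it where it is; wooden pencil caddy, 70 x 90 mm, 90 mm high, pencils reaching 136 mm; origin: centre of its underside
There are look-alikes about, which are no part of the job. What is shaped like the cap but red is not meant.

How it is judged:
On the way, in this order (a step that is already met when the one before it is completed fails the run):
1. the bottle stands fully home in the holder with its cap still on and locked (z of bottle in the frame of holder_floor below 0.004 m and horizontal distance between bottle and holder_floor below 0.007 m and angle between bottle's own z axis and vertical below 0.07 rad and angle between the x axis of cap and the x axis of bottle, either way round below 0.2 rad and z of cap in the frame of bottle below 0.089 m), for 0.1 s.
2. the cap is turned while pressed down (over 20 degrees round, at least 3 mm down), the bottle in the holder (z of bottle in the frame of holder_floor below 0.004 m and horizontal distance between bottle and holder_floor below 0.007 m and angle between bottle's own z axis and vertical below 0.07 rad and angle between the x axis of cap and the x axis of bottle, either way round above 0.35 rad and z of cap in the frame of bottle below 0.083 m).
At the end, for the whole second after the job is handed in: bottle upright (within 4 degrees) on the floor of the holder's well (within 4 mm in height, 7 mm sideways); cap gripped by the fingers, level within 17 degrees, still, not touching the bottle, its rim 35 to 160 mm above the bottle's mouth and within 30 mm of straight above it (z of bottle in the frame of holder_floor below 0.004 m and horizontal distance between bottle and holder_floor below 0.007 m and angle between bottle's own z axis and vertical below 0.07 rad and z of cap in the frame of bottle_mouth between 0.035 and 0.16 m and horizontal distance between cap and bottle_mouth below 0.03 m and angle between cap's own z axis and vertical below 0.3 rad and linear speed of each of cap, bottle below 0.03 m/s and contact force between cap and the fingers above 1 N and contact force between cap and bottle below 0.2 N); the arm keeps its last pose, push and grip.
It fails at once if something else in the crate is shifted more than 30 mm or tipped (distance of any of jar, slide_rule, padlock from where it was at the start of the episode above 0.03 m or angle between jar's own z axis and vertical above 0.5 rad).
It fails at once if something else on the ledge is shifted more than 30 mm or tipped (distance of any of calculator, triangle, bell, caddy from where it was at the start of the episode above 0.03 m or angle between any of caddy, bell's own z axis and vertical above 0.5 rad).
It also fails if it takes over 46 s, if anything falls off the work surface, if the arm or the gripper's body presses on something with over 40 N, if the wrist force passes 120 N, or if a joint passes its speed limit or range.

## Robot

A 7-joint arm with a two-finger parallel gripper is mounted at the origin on the work surface. World frame = base frame: x ahead of the robot, y to its left, z up, the work surface at z = 0. Lengths are in m, angles in rad, forces in N, time in s.
With the tool pointing down it reaches from about 0.4 to 0.75 m from the base axis. Payload 19.5 kg.
Tool frame: the origin (TCP) lies on the centre line of the jaws, within the pads' length; the fingertips stand 8 mm ahead of it and the grasp point (between the pads) lies 11 mm behind it; z points along the fingers, y is the line along which they close (so a half turn about z gives the same grasp; the last joint's range is limited). The gripper opens to 85 mm and grips with 20 to 120 N. Pads are 22 mm wide; open, the fingers measure 114 mm over their backs; the gripper's body (76 mm by 85 mm) begins 54 mm behind the grasp point. The pads swing forward as they close: fully open they stand 13 mm farther back than shut.
Start: joints at [1.274, 0.707, -0.028, 1.485, 0.022, 0.951, -0.075], TCP at [0.145, -0.556, 0.239] pointing down, gripper open.
Joint ranges: [-2.71, 2.71], [-0.32, 2.16], [-1.57, 1.52], [0, 2.45], [-1.46, 4.6], [0, 2.02], [-2.83, 2.83]. Speed limits (rad/s): [1.89, 1.89, 2.57, 2.57, 3.01, 3.01, 3.01].

## Interface

Orientations are given as [roll, pitch, yaw] about the fixed x, y, z axes, in that order (R = Rz(yaw) Ry(pitch) Rx(roll)).
In Python, from station import telemetry, eyes, workorder gives the robot as it stands.
- The arm moves only by the tool drive_tool, never from a script. Its argument "targets" is a list that holds one entry, the list of rows, each a list of 6 numbers: the shift along the tool's x, y, z in cm, then the turn, a rotation vector about the tool's x, y, z in rad. In form: [[[tx, ty, tz, wx, wy, wz], ...]]. A call has 1 to 20 rows; each row shifts and turns the commanded pose from where the row before left it, along the tool's axes as they then stand; what a row does not reach is not made up. A row lasts 1/12 s, in which the tool goes at most 41.7 mm and 7.16 degrees, less where a joint would pass 70% of its speed; a pose out of reach is approached as far as the arm can. A call is refused whole if a number of a shift passes 4.17 or a number of a turn 0.125, either way. A call with a gripper value outside its range is refused whole. "fingers" is the opening, from 0 (shut) to 1 (fully open), set as the call begins (left out, the last holds). The fingers move at their own pace and stop on an object; "force" is the grip in N (left out, the last holds). Time passes only in rows, so rows that do not move let the fingers close. It gives the time, the measured TCP pose, the force, the opening and the grip force at its end, in the units of the state.
- telemetry.read_state(): the state, without advancing time (a new reading comes with each control period).
- eyes.capture(name): name is "scene" or "top" or "wrist"; returns a dict with "img" (420x560x3 uint8, red, green, blue), "fov_y" (degrees; the focal length in pixels is half the picture's height over the tangent of half this angle, whatever the lens; pixels are square), "cx", "cy" (the principal point, pixels), "cam_to_world" (4x4, takes a point from camera to world coordinates); the wrist camera has in their place "hand_eye" (4x4, takes a point from camera to tool coordinates, whose origin is the TCP and whose axes are the flange's). Camera axes: x right, y down, z forward; pixel columns grow to the right and rows downward; lengths in m; the calibration is good to about 2 mm. A picture is of the moment at which its call begins: read the wrist's pose just before it. There is no depth.
- workorder.job_done(): hands the job in; it is judged then, once.
The state is a dict: "time": time; "joints": joint angles; "qvel": joint speeds; "joint_efforts": joint torques, N m; "tool_pos": TCP position; "ee_rot": TCP orientation; "wrist_force": force on the tool from outside, world axes, zero at the start; "moment": the same for the moment, N m; "grip_width": finger opening in m; "finger_force": force on a finger pad.
Only numpy, scipy, OpenCV 4.12 (cv2) and the standard library are available. Lean on these libraries where they do the work, as an engineer would, in place of code of your own. Each camera call takes 0.05 s, during which the arm holds its last target. There are 200 camera calls.

## Working session

There is one attempt and no reset: what is moved stays moved. The work goes in short steps, Python scripts to look and compute and a tool call to move; the robot and the scene stay as the last step left them, time stands still between calls to the robot, and variables do not carry over. Pictures are saved under pics/ and viewed, at most 10 in all, crops included, and the job is handed in when it is done.

Besides the shell and the picture viewer there is one more tool, called after "Emit:" by a JSON object that holds its "op" and its "data". drive_tool: Moves the arm, as the interface text tells. Its arguments: {"type":"object","properties":{"targets":{"type":"array"},"fingers":{"type":"number"},"force":{"type":"number"}},"required":["targets"]}

```bash
ls; mkdir -p pics; cat > h.py <<'E'
import numpy as np, cv2
from station import telemetry, eyes, workorder
from scipy.spatial.transform import Rotation as R
def K(c):
    f=c["img"].shape[0]/2/np.tan(np.radians(c["fov_y"])/2); return f,c["cx"],c["cy"]
def ray(c,uv,T=None):
    f,cx,cy=K(c); T=np.array(c["cam_to_world"]) if T is None else T
    d=T[:3,:3]@np.array([(uv[0]-cx)/f,(uv[1]-cy)/f,1]); return T[:3,3],d
def plane(c,uv,z,T=None):
    o,d=ray(c,uv,T); return o+d*(z-o[2])/d[2]
def proj(c,p,T=None):
    f,cx,cy=K(c); T=np.array(c["cam_to_world"]) if T is None else T
    q=T[:3,:3].T@(np.array(p)-T[:3,3]); return np.array([cx+f*q[0]/q[2],cy+f*q[1]/q[2]])
def tool(s):
    T=np.eye(4); T[:3,:3]=R.from_euler('xyz',s["ee_rot"]).as_matrix() if np.size(s["ee_rot"])==3 else np.array(s["ee_rot"]); T[:3,3]=s["tool_pos"]; return T
E
python3 - <<'E'
from h import *
s=telemetry.read_state(); print(s)
for n in("scene","top"):
    c=eyes.capture(n); cv2.imwrite(f"pics/{n}0.png",c["img"][:,:,::-1]); print(n,c["fov_y"],c["cx"],c["cy"],np.round(c["cam_to_world"],3).tolist())
    np.save(f"{n}.npy",c,allow_pickle=True)
E
```

```text
pics
{'time': 0.0, 'joints': array([ 1.27429105,  0.7071007 , -0.02759667,  1.48499032,  0.02202734,
        0.95089357, -0.07551301]), 'qvel': array([-9.78811091e-05, -1.03850496e-03,  1.49789648e-04,  1.25228857e-04,
        4.45004965e-04,  6.27908265e-04,  1.19871988e-03]), 'joint_efforts': array([-2.34068930e-04, -8.83225179e+01,  1.23442076e+00, -2.36172438e+01,
        1.68176077e-02,  6.52337985e-03, -3.41759073e-05]), 'tool_pos': array([ 0.14485315, -0.55619673,  0.23883101]), 'ee_rot': array([-3.14050597e+00,  7.01979175e-05,  2.54792693e-01]), 'wrist_force': array([-0.0267802 , -0.3232638 ,  0.25710217]), 'moment': array([-0.06386958, -0.0201165 , -0.02802083]), 'finger_force': 0.0, 'grip_width': 0.08541174136732825}
scene 42.294691917847764 277.864306322229 214.6106061941328 [[-0.632, 0.603, -0.487, 1.231], [0.775, 0.5, -0.387, 0.471], [0.01, -0.622, -0.783, 1.165], [0.0, 0.0, 0.0, 1.0]]
top 45.56451598022436 274.48992210816533 209.19173724267904 [[0.005, -0.98, 0.2, 0.313], [-1.0, -0.006, -0.004, -0.055], [0.006, -0.2, -0.98, 1.159], [0.0, 0.0, 0.0, 1.0]]
```

View pics/top0.png

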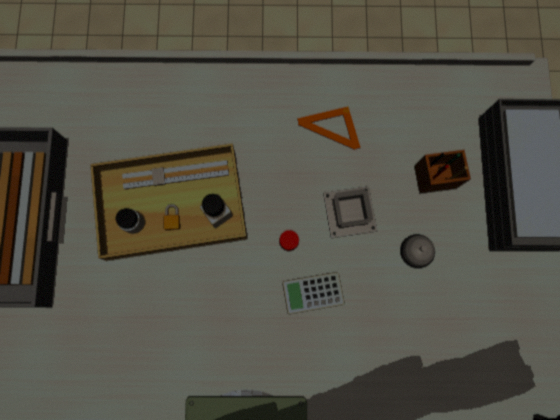

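View pics/scene0.png

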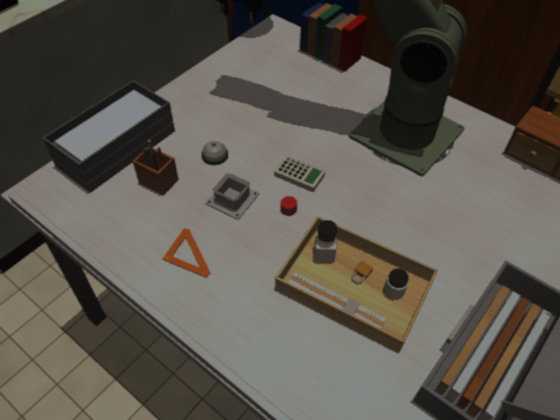

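Top view: the square bottle's cap is at about (213,206), the jar at (128,219) and the holder at (351,211). The red look-alike is at (289,240). In the scene view the bottle is at (327,235) and the holder at (232,193). I'll measure these next.

```bash
python3 - <<'E'
from h import *
out=[]
C={n:np.load(f"{n}.npy",allow_pickle=True).item() for n in("top","scene")}
def blobs(n,box,fn,amin=30):
    x0,y0,x1,y1=box; im=C[n]["img"][y0:y1,x0:x1].astype(int); m=fn(im).astype(np.uint8)
    k,l,st,ce=cv2.connectedComponentsWithStats(m)
    return [(ce[i]+[x0,y0],st[i]) for i in range(1,k) if st[i][4]>amin],m
dark=lambda im: im.max(2)<30
for n,box in(("top",(195,185,240,232)),("scene",(310,212,345,268))):
    b,_=blobs(n,box,dark)
    for ce,st in b: print(n,ce,st,plane(C[n],ce,.118+.006))
# crops
a=C["top"]["img"][180:240,190:250]; b=C["top"]["img"][180:240,320:380]
c=C["scene"]["img"][210:270,295:355]; d=C["scene"]["img"][165:225,200:260]
g=np.vstack([np.hstack([a,b]),np.hstack([c,d])])
g=np.clip(g.astype(float)*2,0,255).astype(np.uint8)
cv2.imwrite("pics/crop1.png",cv2.resize(g,(600,600),interpolation=cv2.INTER_CUBIC)[:,:,::-1])
E
```

```text
top [212.88421053 205.02894737] [  7   9  22  23 380] [0.53208746 0.070897   0.124     ]
scene [326.76923077 230.96853147] [  9   9  17  20 286] [0.54839983 0.07834993 0.124     ]
```

View pics/crop1.png

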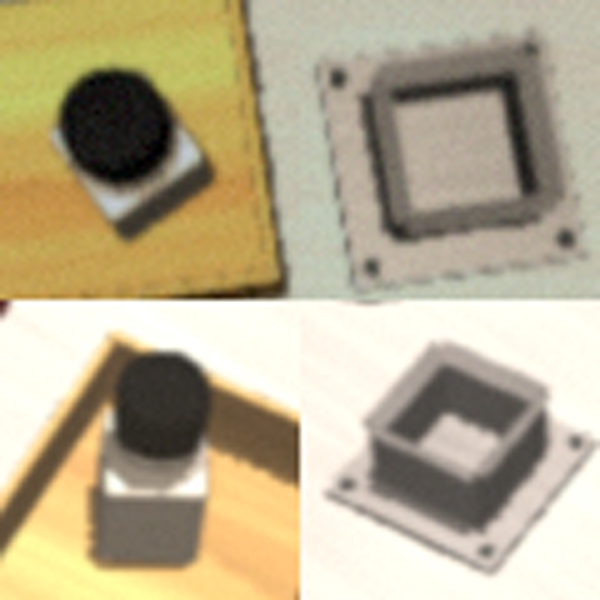

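```bash
python3 - <<'E'
from h import *
C={n:np.load(f"{n}.npy",allow_pickle=True).item() for n in("top","scene")}
P=np.array([plane(C["top"],(320+(u-300)/5-.4,180+v/5-.4),.007) for u,v in((338,77),(530,48),(567,238),(372,267))])
print(P[:,:2],P.mean(0))
for i in range(4):
    d=P[(i+1)%4]-P[i]; print(np.linalg.norm(d),np.degrees(np.arctan2(d[1],d[0]))%90)
Q=[plane(C["scene"],(200+(u-300)/5-.4,165+(v-300)/5-.4),.007) for u,v in((348,484),(486,551),(574,441))]; print(np.round(Q,4), (Q[0]+Q[2])/2)
B=[plane(C["top"],(190+u/5-.4,180+v/5-.4),.07) for u,v in((52,137),(118,222),(207,158))]
print(np.round(B,4),(B[0]+B[2])/2,[np.degrees(np.arctan2(*(B[i+1]-B[i])[1::-1]))%90 for i in(0,1)],[np.linalg.norm(B[i+1]-B[i]) for i in (0,1)])
c=eyes.capture("wrist"); print(c["fov_y"],c["cx"],c["cy"],np.round(c["hand_eye"],3).tolist())
# centre of cap by two rays at mid-height
print(plane(C["top"],(212.9,205),.112),plane(C["scene"],(326.8,231),.106))
E
```

```text
[[ 0.58285199 -0.18456865]
 [ 0.59756576 -0.27599729]
 [ 0.50626476 -0.29043642]
 [ 0.49202186 -0.19896645]] [ 0.54467609 -0.2374922   0.007     ]
0.09260502990439523 9.142322457746047
0.09243571921358895 8.986819079340904
0.09257221113382451 8.850518008300241
0.09196417098998491 9.007216626871706
[[ 0.597  -0.2772  0.007 ]
 [ 0.5835 -0.1867  0.007 ]
 [ 0.4932 -0.2014  0.007 ]] [ 0.54505582 -0.23931081  0.007     ]
[[0.5389 0.1059 0.07  ]
 [0.5007 0.0755 0.07  ]
 [0.5298 0.0368 0.07  ]] [0.53433421 0.07139072 0.07      ] [np.float64(38.59616207650373), np.float64(36.94866943869385)] [np.float64(0.04882588768010379), np.float64(0.048350716575912514)]
70.06782771415001 284.89773509317484 211.1641741541181 [[-0.002, -0.955, -0.296, 0.075], [1.0, -0.002, -0.001, -0.001], [0.0, -0.296, 0.955, -0.134], [0.0, 0.0, 0.0, 1.0]]
[0.53469609 0.07232112 0.112     ] [0.53662651 0.07167897 0.106     ]
```

Emit:
{"op": "drive_tool", "data": {"targets": [[[3.3,-1.5,0,0,0,0],[3.3,-1.5,0,0,0,0],[3.3,-1.5,0,0,0,0],[3.3,-1.5,0,0,0,0],[3.3,-1.5,0,0,0,0],[3.3,-1.5,0,0,0,0],[3.3,-1.5,0,0,0,0],[3.3,-1.5,0,0,0,0],[3.3,-1.5,0,0,0,0],[3.3,-1.5,0,0,0,0],[3.3,-1.5,0,0,0,0],[3.3,-1.5,0,0,0,0],[3.3,-1.5,0,0,0,0],[3.3,-1.5,0,0,0,0],[0,0,0,0,0,0],[0,0,0,0,0,0],[0,0,0,0,0,0]]], "fingers": 1}}

```text
time: 1.57
tool_pos: [0.5386, -0.2372, 0.2391]
ee_rot: [3.142, 0.001, 0.255]
wrist_force: [-0.3, 0.3, 0.1]
grip_width: 0.0856
finger_force: 0.0
```

```bash
python3 - <<'E'
from h import *
s=telemetry.read_state(); print(s["time"],s["tool_pos"],s["ee_rot"],s["joints"],s["wrist_force"])
c=eyes.capture("wrist"); T=tool(s)@np.array(c["hand_eye"])
np.save("w1.npy",dict(c=c,T=T),allow_pickle=True)
im=c["img"].copy()
a=np.radians(9)
for sx,sy in((1,1),(1,-1),(-1,-1),(-1,1)):
  for hh,z in((.035,.054),(.055,.006)):
    x,y=hh*sx,hh*sy
    p=proj(c,[.5449+x*np.cos(a)-y*np.sin(a),-.2384+x*np.sin(a)+y*np.cos(a),z],T); cv2.circle(im,tuple(int(round(v)) for v in p),2,(255,0,0) if z>.05 else (0,255,0),-1)
cv2.imwrite("pics/w1.png",np.clip(im.astype(float)*1.6,0,255).astype(np.uint8)[:,:,::-1])
E
```

```text
1.5667 [ 0.53861511 -0.23716972  0.23908437] [3.14153659e+00 8.22858225e-04 2.54505834e-01] [ 0.33303406  0.73028638  0.05570154  1.43329431 -0.04409931  0.97986615
 -0.91713705] [-0.32956288  0.28803332  0.09020406]
```

View pics/w1.png

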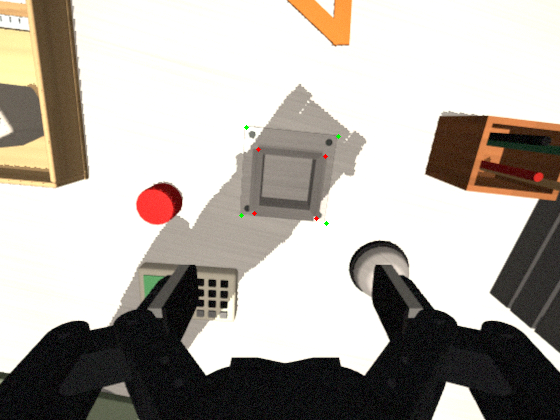

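The holder projection fits the picture: its base corners are at (249,129), (337,138), (241,214) and (326,222). Next I'll move over the bottle.

Emit:
{"op": "drive_tool", "data": {"targets": [[[0.83,-3.33,0,0,0,0],[0.83,-3.33,0,0,0,0],[0.83,-3.33,0,0,0,0],[0.83,-3.33,0,0,0,0],[0.83,-3.33,0,0,0,0],[0.83,-3.33,0,0,0,0],[0.83,-3.33,0,0,0,0],[0.83,-3.33,0,0,0,0],[0.83,-3.33,0,0,0,0],[0,0,0,0,0,-0.111],[0,0,0,0,0,-0.111],[0,0,0,0,0,-0.111],[0,0,0,0,0,-0.111],[0,0,0,0,0,0],[0,0,0,0,0,0],[0,0,0,0,0,0]]]}}

```text
time: 2.95
tool_pos: [0.5358, 0.0715, 0.2394]
ee_rot: [-3.142, 0.0, 0.694]
wrist_force: [-0.8, 0.4, -0.2]
grip_width: 0.0856
finger_force: 0.0
```

```bash
python3 - <<'E'
from h import *
s=telemetry.read_state(); print(s["time"],s["tool_pos"],s["ee_rot"],s["joints"],s["wrist_force"])
c=eyes.capture("wrist"); T=tool(s)@np.array(c["hand_eye"])
im=c["img"].copy()
a=np.radians(37.8); X=[.535,.0718]
def put(p,col): cv2.circle(im,tuple(int(round(v)) for v in proj(c,p,T)),1,col,-1)
for sx,sy in((1,1),(1,-1),(-1,-1),(-1,1)):
    x,y=.026*sx,.026*sy
    put([X[0]+x*np.cos(a)-y*np.sin(a),X[1]+x*np.sin(a)+y*np.cos(a),.070],(255,0,0))
for t in np.arange(0,6.28,.5): put([X[0]+.0225*np.cos(t),X[1]+.0225*np.sin(t),.124],(0,255,0))
im=np.clip(im.astype(float)*1.8,0,255).astype(np.uint8)
u,v=proj(c,X+[.1],T).astype(int); print(u,v)
y0=max(v-80,0);x0=max(u-80,0);print(x0,y0)
cv2.imwrite("pics/w2.png",cv2.resize(im[y0:y0+160,x0:x0+160],(560,560),interpolation=cv2.INTER_CUBIC)[:,:,::-1])
E
```

```text
2.95 [0.53578161 0.07146459 0.23940013] [-3.14157679e+00  4.89423377e-05  6.93918143e-01] [-0.17577292  0.6538972  -0.02973907  1.61173937  0.02355257  0.87635663
 -1.0913333 ] [-0.80197709  0.43907833 -0.15135157]
285 202
205 122
```

View pics/w2.png

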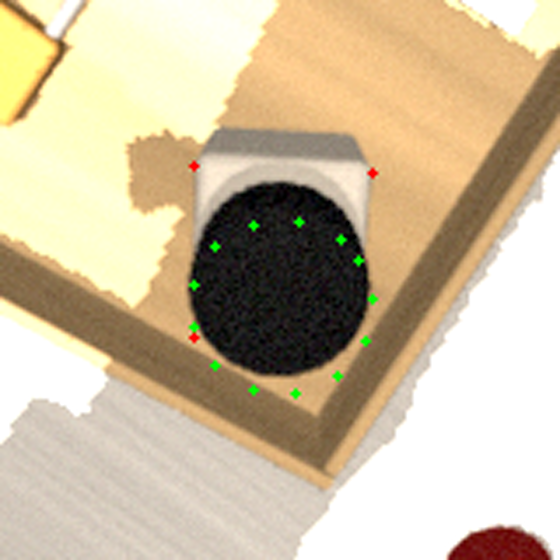

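The cap sits about 17 crop pixels above its predicted outline, which is about 4 mm along tool +x. I'll measure it properly and check the wrist camera's bias on the holder's screws.

```bash
python3 - <<'E'
from h import *
from scipy.optimize import least_squares
d=np.load("w1.npy",allow_pickle=True).item(); c,T=d["c"],d["T"]
im=cv2.GaussianBlur(c["img"],(3,3),0).mean(2); P=[]
for hx,hy in((.583,-.1853),(.5976,-.2765),(.5064,-.291),(.4925,-.2)):
    u,v=np.round(proj(c,[hx,hy,.007],T)).astype(int); w=im[v-6:v+7,u-6:u+7]; m=np.clip(np.percentile(w,30)-w,0,None)
    yy,xx=np.mgrid[-6:7,-6:7]; y,x=np.unravel_index(w.argmin(),w.shape)
    P.append(plane(c,(u-6+x,v-6+y),.007,T)); print((u,v),(u-6+x,v-6+y),P[-1])
P=np.array(P);print(P.mean(0),[np.linalg.norm(P[i]-P[i-1]) for i in range(4)])
s=telemetry.read_state(); c=eyes.capture("wrist"); T=tool(s)@np.array(c["hand_eye"])
np.save("w2.npy",dict(c=c,T=T),allow_pickle=True)
m=(c["img"].max(2)<35).astype(np.uint8); m[:160]=0;m[250:]=0;m[:,:240]=0;m[:,330:]=0
k,l,st,ce=cv2.connectedComponentsWithStats(m); i=1+st[1:,4].argmax(); print(st[i])
ct=max(cv2.findContours((l==i).astype(np.uint8),cv2.RETR_EXTERNAL,cv2.CHAIN_APPROX_NONE)[0],key=len)[:,0]
low=ct[ct[:,1]>st[i][1]+.55*st[i][3]]
W=np.array([plane(c,p,.124,T)[:2] for p in low])
r=least_squares(lambda q:np.hypot(*(W-q[:2]).T)-q[2],[.535,.07,.022]).x; print(r)
r=least_squares(lambda q:np.hypot(*(W-q[:2]).T)-.0225,[.535,.07]).x; print(r)
E
```

```text
(np.int64(253), np.int64(135)) (np.int64(253), np.int64(133)) [ 0.5855236  -0.18522617  0.007     ]
(np.int64(330), np.int64(143)) (np.int64(330), np.int64(142)) [ 0.59830934 -0.27647065  0.007     ]
(np.int64(320), np.int64(216)) (np.int64(315), np.int64(212)) [ 0.50971718 -0.2835307   0.007     ]
(np.int64(248), np.int64(209)) (np.int64(246), np.int64(208)) [ 0.49288974 -0.19687121  0.007     ]
[ 0.54660996 -0.23552468  0.007     ] [np.float64(0.09336294183934407), np.float64(0.09213593925803916), np.float64(0.08887302609120143), np.float64(0.08827813239746525)]
[ 260  174   50   55 2174]
[0.53804805 0.07527097 0.02145527]
[0.53906896 0.07611759]
```

Emit:
{"op": "drive_tool", "data": {"targets": [[[0.3,-0.1,3,0,0,0],[0,0,3,0,0,0],[0,0,2,0,0,0],[0,0,0.9,0,0,0],[0,0,0,0,0,0],[0,0,0,0,0,0]]]}}

```text
time: 3.55
tool_pos: [0.5377, 0.0748, 0.151]
ee_rot: [3.141, -0.0, 0.698]
wrist_force: [0.0, 1.0, 0.9]
grip_width: 0.0855
finger_force: 0.0
```

```bash
python3 - <<'E'
from h import *
from scipy.optimize import least_squares
s=telemetry.read_state(); c=eyes.capture("wrist"); T=tool(s)@np.array(c["hand_eye"])
print(s["tool_pos"],proj(c,[.538,.075,.124],T))
im=np.clip(c["img"].astype(float)*1.8,0,255).astype(np.uint8)
for q,col in(((.538,.0753),(0,255,0)),((.535,.072),(255,0,0))):
  for t in np.arange(0,6.28,.3): cv2.circle(im,tuple(int(round(v)) for v in proj(c,[q[0]+.0225*np.cos(t),q[1]+.0225*np.sin(t),.124],T)),1,col,-1)
cv2.imwrite("pics/w3.png",im[:,:,::-1])
E
```

```text
[0.53773318 0.07481783 0.15095782] [286.59940899 252.53051501]
```

View pics/w3.png

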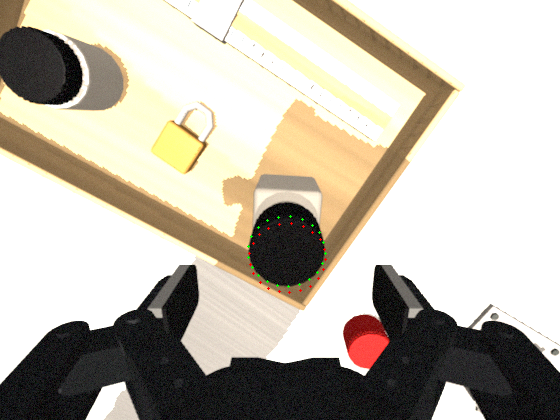

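The green circle at (.538, .0753) matches the cap, with its disc at about (287,250) between the fingers. Next: descend and grip.

Emit:
{"op": "drive_tool", "data": {"targets": [[[0,0,2,0,0,0],[0,0,2,0,0,0],[0,0,1,0,0,0],[0,0,0.6,0,0,0],[0,0,0,0,0,0],[0,0,0,0,0,0]]]}}

```text
time: 4.1
tool_pos: [0.5379, 0.0748, 0.0951]
ee_rot: [3.141, -0.001, 0.699]
wrist_force: [-0.4, -0.4, 0.2]
grip_width: 0.085
finger_force: 0.0
```

Emit:
{"op": "drive_tool", "data": {"targets": [[[0,0,0,0,0,0],[0,0,0,0,0,0],[0,0,0,0,0,0],[0,0,0,0,0,0],[0,0,0,0,0,0],[0,0,0,0,0,0],[0,0,0,0,0,0],[0,0,0,0,0,0],[0,0,0,0,0,0],[0,0,0,0,0,0]]], "fingers": 0, "force": 60}}

```text
time: 4.93
tool_pos: [0.5379, 0.0746, 0.0948]
ee_rot: [3.141, -0.001, 0.699]
wrist_force: [0.4, -1.0, 5.6]
grip_width: 0.0442
finger_force: 60.0
```

Emit:
{"op": "drive_tool", "data": {"targets": [[[0,0,-0.5,0,0,0],[0,0,-1,0,0,0],[0,0,-2,0,0,0],[0,0,-2.5,0,0,0],[0,0,-2.5,0,0,0],[0,0,-1.5,0,0,0],[0,0,0,0,0,0],[0,0,0,0,0,0],[0,0,0,0,0,0]]]}}

```text
time: 5.68
tool_pos: [0.5371, 0.0748, 0.1938]
ee_rot: [-3.141, 0.001, 0.699]
wrist_force: [0.1, 0.1, -2.8]
grip_width: 0.044
finger_force: 61.7
```

```bash
python3 - <<'E'
from h import *
s=telemetry.read_state(); print(s["time"],s["tool_pos"],s["ee_rot"],s["wrist_force"],s["moment"])
c=eyes.capture("wrist"); T=tool(s)@np.array(c["hand_eye"]); np.save("w4.npy",dict(c=c,T=T),allow_pickle=True)
t=eyes.capture("scene")
g=np.hstack([c["img"][100:380,130:430],t["img"][140:420,200:500]])
cv2.imwrite("pics/w4.png",cv2.resize(np.clip(g.astype(float)*1.8,0,255).astype(np.uint8),(780,364))[:,:,::-1])
E
```

```text
5.6833 [0.53706955 0.07478147 0.1937748 ] [-3.14091429e+00  8.44318982e-04  6.98841787e-01] [ 0.06647108  0.08900694 -2.79467265] [-0.05887904 -0.00808149  0.01686682]
```

View pics/w4.png

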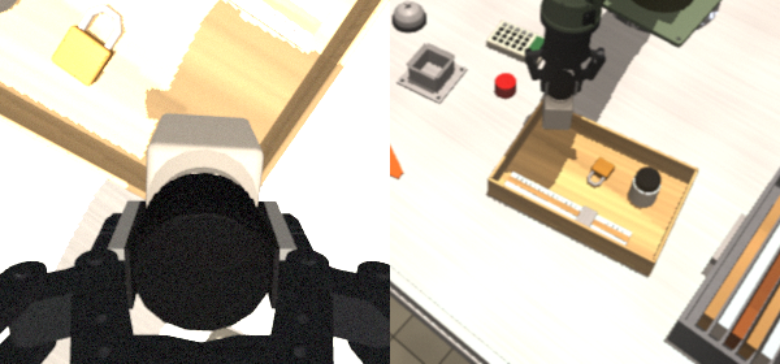

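Only the bottle was lifted, and it hangs straight from the cap (2.7 N); the jar and padlock haven't moved. The front edge of its body tilts about 2.3°, which gives a bottle yaw of about 37.7°. I'll turn it by −28.7° and carry it over the holder.

Emit:
{"op": "drive_tool", "data": {"targets": [[[0,0,0,0,0,0.05],[0,0,0,0,0,0.1],[0,0,0,0,0,0.1],[0,0,0,0,0,0.1],[0,0,0,0,0,0.1],[0,0,0,0,0,0.05],[-0.2,1.2,0,0,0,0],[-0.4,2.4,0,0,0,0],[-0.55,3.1,0,0,0,0],[-0.55,3.1,0,0,0,0],[-0.55,3.1,0,0,0,0],[-0.55,3.1,0,0,0,0],[-0.55,3.1,0,0,0,0],[-0.55,3.1,0,0,0,0],[-0.55,3.1,0,0,0,0],[-0.55,3.1,0,0,0,0],[-0.3,1.6,0,0,0,0],[-0.1,0.8,0,0,0,0],[0,0,0,0,0,0],[0,0,0,0,0,0]]]}}

```text
time: 7.45
tool_pos: [0.5452, -0.2371, 0.1938]
ee_rot: [-3.14, 0.0, 0.2]
wrist_force: [0.1, 0.5, -2.9]
grip_width: 0.0438
finger_force: 61.8
```

```bash
python3 - <<'E'
from h import *
s=telemetry.read_state(); print(s["time"],s["tool_pos"],s["ee_rot"],s["wrist_force"],s["joints"])
c=eyes.capture("wrist"); T=tool(s)@np.array(c["hand_eye"]); t=eyes.capture("top"); 
im=[np.clip(x["img"].astype(float)*1.8,0,255).astype(np.uint8) for x in(c,t)]
# holder outline (flare .0375 @ .054) and bottle underside at the expected spot, both views
a=np.radians(9); y=s["ee_rot"][2]-np.radians(2.3); p0=s["tool_pos"]
for i,(q,TT) in enumerate(((c,T),(t,None))):
  for sx,sy in((1,1),(1,-1),(-1,-1),(-1,1)):
    for X,h,b,z,col in(((.545,-.2375),.055,a,.006,(255,0,0)),(p0[:2],.026,y,p0[2]-.0888+.064,(0,255,0)),(p0[:2],.026,y,p0[2]-.0888,(0,0,255))):
      w=np.array([X[0]+h*(sx*np.cos(b)-sy*np.sin(b)),X[1]+h*(sx*np.sin(b)+sy*np.cos(b)),z])
      cv2.circle(im[i],tuple(int(round(v)) for v in proj(q,w,TT)),1,col,-1)
g=np.hstack([cv2.resize(im[0][60:340,140:440],(428,400)),cv2.resize(im[1][165:255,310:390],(356,400),interpolation=cv2.INTER_CUBIC)])
cv2.imwrite("pics/w5.png",g[:,:,::-1])
E
```

```text
7.45 [ 0.54522846 -0.23712011  0.19384249] [-3.14047875e+00  4.15075209e-04  1.99648986e-01] [ 0.13973509  0.49004124 -2.92467893] [ 0.33174337  0.79207853  0.05173539  1.47065722 -0.04866379  0.88105743
 -0.97203417]
```

View pics/w5.png

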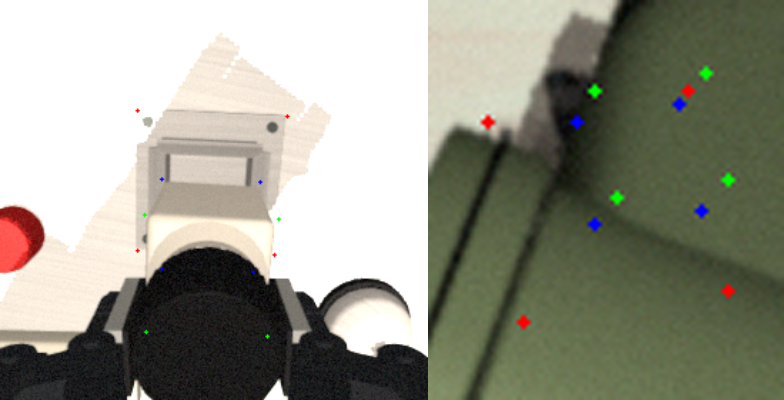

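The bottle lines up with the holder in yaw, and its underside front edge at y=183 matches the prediction. I'll lower it now.

Emit:
{"op": "drive_tool", "data": {"targets": [[[0,0,1.2,0,0,0],[0,0,1.8,0,0,0],[0,0,1.0,0,0,0],[0,0,0.8,0,0,0],[0,0,0.6,0,0,0],[0,0,0.6,0,0,0],[0,0,0.6,0,0,0],[0,0,0.4,0,0,0],[0,0,0,0,0,0]]]}}

```text
time: 8.3
tool_pos: [0.5452, -0.2377, 0.1237]
ee_rot: [-3.141, 0.001, 0.199]
wrist_force: [-0.4, 0.5, -1.7]
grip_width: 0.0438
finger_force: 61.8
```

Emit:
{"op": "drive_tool", "data": {"targets": [[[0,0,0.5,0,0,0],[0,0,0.5,0,0,0],[0,0,0.5,0,0,0],[0,0,0.5,0,0,0],[0,0,0.4,0,0,0],[0,0,0.3,0,0,0],[0,0,0,0,0,0],[0,0,0,0,0,0]]]}}

```text
time: 8.97
tool_pos: [0.5453, -0.2378, 0.0972]
ee_rot: [-3.141, 0.0, 0.199]
wrist_force: [-0.4, 0.0, -3.1]
grip_width: 0.044
finger_force: 61.8
```

Emit:
{"op": "drive_tool", "data": {"targets": [[[0,0,0.15,0,0,0],[0,0,0.1,0,0,0],[0,0,0.1,0,0,0],[0,0,0,0,0,0],[0,0,0,0,0,0]]]}}

```text
time: 9.38
tool_pos: [0.5457, -0.2381, 0.0943]
ee_rot: [3.141, -0.001, 0.199]
wrist_force: [0.6, -1.0, 6.9]
grip_width: 0.044
finger_force: 62.6
```

The bottle is home: TCP z 0.0943 matches the height it had in the crate. Now I'll press down.

Emit:
{"op": "drive_tool", "data": {"targets": [[[0,0,0.15,0,0,0],[0,0,0.15,0,0,0],[0,0,0.1,0,0,0],[0,0,0.1,0,0,0],[0,0,0.1,0,0,0],[0,0,0,0,0,0],[0,0,0,0,0,0]]]}}

```text
time: 9.97
tool_pos: [0.5458, -0.2382, 0.0889]
ee_rot: [3.141, -0.001, 0.199]
wrist_force: [-3.0, 0.4, 15.8]
grip_width: 0.0439
finger_force: 63.6
```

Emit:
{"op": "drive_tool", "data": {"targets": [[[0,0,0.05,0,0,0],[0,0,0.05,0,0,0],[0,0,0,0,0,-0.08],[0,0,0,0,0,-0.08],[0,0,0,0,0,-0.08],[0,0,0,0,0,-0.08],[0,0,0,0,0,-0.08],[0,0,0,0,0,0],[0,0,0,0,0,0]]]}}

```text
time: 10.72
tool_pos: [0.5468, -0.2383, 0.0888]
ee_rot: [3.138, -0.003, 0.599]
wrist_force: [-1.0, 0.9, 26.7]
grip_width: 0.044
finger_force: 64.8
```

```bash
python3 -c "
from h import *
s=telemetry.read_state();print(s['wrist_force'],s['moment'],s['tool_pos'],s['ee_rot'])"
```

```text
[-1.00366758  0.90284618 26.74005203] [0.31975522 0.28890476 0.06651667] [ 0.54684292 -0.23829282  0.08878083] [ 3.13818093e+00 -2.81255300e-03  5.99318541e-01]
```

Emit:
{"op": "drive_tool", "data": {"targets": [[[0,0,0,0,0,-0.1],[0,0,0,0,0,-0.1],[0,0,0,0,0,-0.1],[0,0,0,0,0,-0.1],[0,0,0,0,0,-0.1],[0,0,0,0,0,-0.1],[0,0,0,0,0,-0.1],[0,0,0,0,0,-0.12],[0,0,0,0,0,0],[0,0,0,0,0,0]]]}}

```text
time: 11.55
tool_pos: [0.5468, -0.2382, 0.0888]
ee_rot: [3.137, 0.0, 1.42]
wrist_force: [-0.1, 1.1, 28.2]
grip_width: 0.0439
finger_force: 64.9
```

```bash
python3 - <<'E'
from h import *
s=telemetry.read_state();print(s['wrist_force'],s['moment'],s['tool_pos'],s['ee_rot'])
c=eyes.capture("wrist"); cv2.imwrite("pics/w6.png",np.clip(c["img"].astype(float)*1.8,0,255).astype(np.uint8)[100:400,130:430,::-1])
E
```

```text
[-0.07528214  1.07426364 28.17846577] [0.23082475 0.39621001 0.09698375] [ 0.54683987 -0.23816812  0.08879753] [3.13728013e+00 3.99883602e-04 1.41956900e+00]
```

View pics/w6.png

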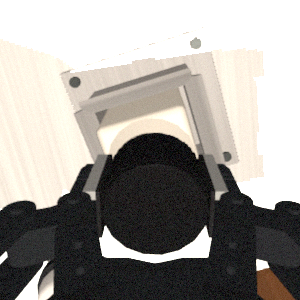

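The bottle has turned a few degrees in the well, and the gripper has turned 70°. I'll lift gently and check.

Emit:
{"op": "drive_tool", "data": {"targets": [[[0,0,-0.3,0,0,0],[0,0,-0.3,0,0,0],[0,0,-0.4,0,0,0],[0,0,-0.5,0,0,0],[0,0,0,0,0,0],[0,0,0,0,0,0]]]}}

```text
time: 12.1
tool_pos: [0.5453, -0.2378, 0.1019]
ee_rot: [3.142, 0.0, 1.419]
wrist_force: [-0.7, -0.2, 0.2]
grip_width: 0.044
finger_force: 62.0
```

Emit:
{"op": "drive_tool", "data": {"targets": [[[0,0,-0.5,0,0,0],[0,0,-1,0,0,0],[0,0,-1.5,0,0,0],[0,0,-1.5,0,0,0],[0,0,-1.5,0,0,0],[0,0,-1,0,0,0],[0,0,-0.5,0,0,0],[0,0,0,0,0,0],[0,0,0,0,0,0],[0,0,0,0,0,0],[0,0,0,0,0,0],[0,0,0,0,0,0]]]}}

```text
time: 13.1
tool_pos: [0.5452, -0.2377, 0.1763]
ee_rot: [-3.141, -0.0, 1.419]
wrist_force: [-0.7, -0.0, -0.3]
grip_width: 0.044
finger_force: 62.0
```

```bash
python3 - <<'E'
from h import *
s=telemetry.read_state();print(s['wrist_force'],s['tool_pos'],s['finger_force'])
c=eyes.capture("wrist"); t=eyes.capture("scene")
g=np.hstack([cv2.resize(c["img"][80:380,130:430],(390,390)),cv2.resize(t["img"][100:250,150:300],(390,390),interpolation=cv2.INTER_CUBIC)])
cv2.imwrite("pics/w7.png",np.clip(g.astype(float)*1.8,0,255).astype(np.uint8)[:,:,::-1])
E
```

```text
[-0.70901349 -0.03150182 -0.34134592] [ 0.54522651 -0.23772289  0.17627596] 62.02029951304979
```

View pics/w7.png

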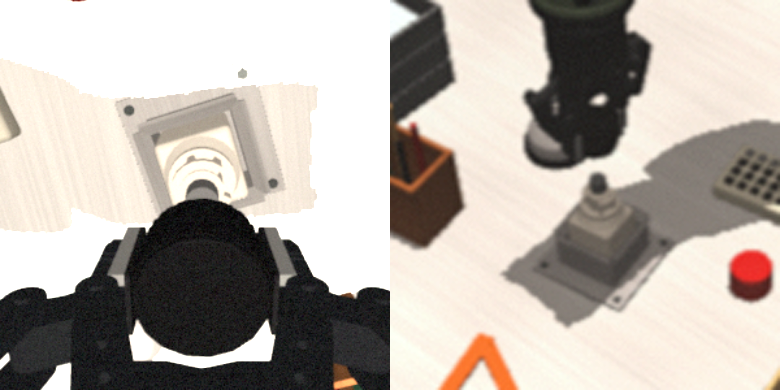

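The picture shows the open bottle standing in the holder with its plunger showing, and the cap in the gripper straight above it. Handing in.

```bash
python3 -c "
from station import workorder
print(workorder.job_done())"
```

```text
the job is handed in; nothing more can be done
None
```

The job is handed in after about 13 s of robot time: the bottle stands open in the holder, and the gripper holds the cap level about 7 cm straight above its mouth; the hand-in call returned no verdict.

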